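# Stow two spray cans in the free cells of a flap-covered crate

## Task

Two of the four cells of the plywood crate already hold a jar, hidden under the sprung flaps. Find the two empty cells by feel, and put one spray can upright into each, through its flap, until it stands on the crate's floor. Do not shift the pen cup or the small blue-and-white carton.

Things in the scene. Friction and masses are not known exactly. Their poses are not given: they have to be found in the camera images.
- crate: Low plywood crate, fixed to the bench, 88 mm (its x) by 306 mm (its y) by 112 mm high, with four cells in a row along y. Origin: centre of its underside; z up, x away from the robot; it is turned 18 to 42 degrees clockwise. Walls 9 mm, dividers 8 mm, floor 8 mm thick; each cell is 70 mm (x) by 66 mm (y) inside, spaced 74 mm. A grey sprung flap covers each cell, 4 mm below the rim.
- cell_0 (a point): Middle of cell 0, at the +y end (robot's left), level with the rim, 104 mm above the cell's floor: where a can's axis should go, with about 6 mm to spare each way beside the opened flap; also where to press the flap with closed fingers. Axes as the crate's.
- cell_1 (a point): The same in cell 1. The flaps are grey plastic, 64 x 61 x 4 mm, hinged on the cell's +x side: pushed from above (under 2 N) one swings down into the cell until it hangs along the +x wall; a weak spring closes it again.
- cell_2 (a point): The same in cell 2. Two cells, differing from run to run, hold a hidden closed jar, 60 mm across and 75 mm high, standing on the floor. There the flap soon meets the jar, and pressing fingertips stop firmly within 30 mm below the rim.
- cell_3 (a point): The same in cell 3, at the -y end (robot's right). The other two cells are empty: there the flap gives way and fingertips can go 60 mm below the rim.
- can_a: Spray can with a green cap, upright on the bench, 52 mm across (cap 48 mm) and 171 mm high, about 0.2 kg. Origin: centre of its underside, z up along its axis. In a cell its upper 67 mm stick out of the crate; held about 140 mm above its underside it can be set on the cell's floor without the fingertips reaching the rim.
- can_b: A second spray can just like can_a. One can stands as near as 10 mm before the crate and taller than it: keep the wide gripper clear of it when reaching low into a cell.
- pens: Bystander: wooden cup full of pens, 97 x 95 x 151 mm, to the left of the crate. Origin: centre of its underside.
- blister_pack: Bystander: small blue-and-white carton lying on the bench, 40 x 105 x 16 mm, to the left of the crate. Origin: centre of its underside.
Not all that is in view belongs to the job. What is shaped like the can_a but red is not meant. What is shaped like the can_b but orange is not meant.

How it is judged:
By the outcome, as a careful person would: the job done as asked, in the order asked, and still so for the second after the job is handed in, with the robot touching nothing.
It also fails if it takes over 72 s, if anything falls off the work surface, if the arm or the gripper's body presses on something with over 40 N, if the wrist force passes 120 N, or if a joint passes its speed limit or range.

## Robot

A 6-joint arm with a two-finger parallel gripper is mounted at the origin on a cart in front of the work surface, level with it; the furniture and walls round the work are solid. World frame = base frame: x ahead of the robot, y to its left, z up, the work surface at z = 0. Lengths are in m, angles in rad, forces in N, time in s.
With the tool pointing down it reaches from about 0.275 to 0.975 m from the base axis. Payload 8.4 kg.
Tool frame: the origin (TCP) lies between the finger pads; the fingertips stand 25 mm ahead of it and the grasp point (between the pads) lies 6 mm ahead of it; z points along the fingers, y is the line along which they close (so a half turn about z gives the same grasp; the last joint's range is limited). The gripper opens to 92 mm and grips with 3 to 60 N. Pads are 20 mm wide; open, the fingers measure 128 mm over their backs; the gripper's body (75 mm by 189 mm) begins 69 mm behind the grasp point.
Start: joints at [-1.207, 0.353, 1.633, -0, 1.155, -0.002], TCP at [0.224, -0.584, 0.24] pointing down, gripper open.
Joint ranges: [-2.63, 2.63], [-0.92, 2.1], [0.06, 2.66], [-1.3, 4.44], [0, 2.69], [-3.02, 3.02]. Speed limits (rad/s): [2.22, 2.22, 2.79, 3.14, 3.14, 3.14].

## Interface

Orientations are given as a unit quaternion [x, y, z, w].
In Python, from workcell import ctrl gives the robot as it stands. The module is installed in compiled form; this text tells all that it offers.
- The arm moves only by the tool send_rows, never from a script. Its argument "deltas" is one flat list of numbers, 7 for each row, row after row: the shift along the tool's x, y, z in units of 50 mm (1.0 is 50 mm), then the turn, a rotation vector about the tool's x, y, z in units of 8 degrees (1.0 is 8 degrees), then the closure, from 0 (fully open) to 1 (shut). In form: [x, y, z, rx, ry, rz, fingers, x, y, z, rx, ry, rz, fingers, ...]. A call has 1 to 20 rows; each row shifts and turns the commanded pose from where the row before left it, along the tool's axes as they then stand; what a row does not reach is not made up. A row lasts 1/10 s, in which the tool goes at most 50 mm and 8.59 degrees, less where a joint would pass 70% of its speed; a pose out of reach is approached as far as the arm can. A call is refused whole if a number of a shift passes 1 or a number of a turn 1, either way. A call with a gripper value outside its range is refused whole. The fingers move at their own pace and stop on an object; "newtons" is the grip in N (left out, the last holds). Time passes only in rows, so rows that do not move let the fingers close. It gives the time, the measured TCP pose, the force, the opening and the grip force at its end, in the units of the state.
- ctrl.observe(): the state, without advancing time (a new reading comes with each control period).
- ctrl.read_camera(name): name is "scene" or "top" or "wrist"; returns a dict with "frame" (420x560x3 uint8, blue, green, red), "range_z" (420x560 float32, m along the optical axis (not along the pixel's ray), 0 where there is no reading), "fx", "fy", "cx", "cy" (pixels), "dist_coeffs" ([k1, k2, p1, p2, k3] as OpenCV has them; the pictures are not rectified), "rvec" (rotation vector, rad) and "tvec" (3), from world to camera coordinates, as OpenCV has them. Camera axes: x right, y down, z forward; pixel columns grow to the right and rows downward; lengths in m; the calibration is good to about 2 mm. A picture is of the moment at which its call begins.
- ctrl.close_job(): hands the job in; it is judged then, once.
Trained networks look in the newest picture that a camera, given by its name, has taken for a name from the list of things; names that differ only in an ending like _2 or _b are one class to them, and where a whole thing is asked for, a point or a joint stands for the part that bears it (a point fixed in the world has none). Each returns a list of dicts, best first, with "conf" (0 to 1); they miss things now and then, are a little off and sometimes report something else, mostly with a low value. They report only what shows in the picture. A call takes as long as a camera call. They do not tell look-alikes from the thing itself.
- ctrl.recognise(thing, camera): "point" ([x, y, z] in m, in world coordinates, good to about 4 mm: the middle of the surface that is visible of it).
- ctrl.masks_of(thing, camera): "mask" (420x560 bool, what is visible of it).
The state is a dict: "time": time; "joint_pos": joint angles; "qd": joint speeds; "tau": joint torques, N m; "tcp_pos": TCP position; "orientation": TCP orientation; "contact_force": force on the tool from outside, world axes, zero at the start; "moment": the same for the moment, N m; "opening": finger opening in m; "grip_force": force on a finger pad.
Only numpy, scipy, OpenCV 4.12 (cv2) and the standard library are available. Lean on these libraries where they do the work, as an engineer would, in place of code of your own. Each camera call takes 0.05 s, during which the arm holds its last target. There are 200 camera calls.

## Working session

There is one attempt and no reset: what is moved stays moved. The work goes in short steps, Python scripts to look and compute and a tool call to move; the robot and the scene stay as the last step left them, time stands still between calls to the robot, and variables do not carry over. Pictures are saved under pics/ and viewed, at most 10 in all, crops included, and the job is handed in when it is done.

Besides the shell and the picture viewer there is one more tool, called as name(argument=value, ...) on one line, values as JSON. send_rows: Moves the arm, as the interface text tells. Its arguments: {"type":"object","properties":{"deltas":{"type":"array"},"newtons":{"type":"number"}},"required":["deltas"]}

```bash
mkdir -p pics; cat > h.py <<'E'
import numpy as np, cv2
from workcell import ctrl
from scipy.spatial.transform import Rotation as R
def cam(n,save=None):
    c=ctrl.read_camera(n)
    if save: cv2.imwrite('pics/'+save,c['frame'])
    return c
def cloud(c):
    h,w=c['range_z'].shape
    K=np.array([[c['fx'],0,c['cx']],[0,c['fy'],c['cy']],[0,0,1.]])
    u,v=np.meshgrid(np.arange(w,dtype=float),np.arange(h,dtype=float))
    p=cv2.undistortPoints(np.stack([u,v],-1).reshape(-1,1,2),K,np.array(c['dist_coeffs'],float)).reshape(h,w,2)
    z=c['range_z']; P=np.dstack([p[...,0]*z,p[...,1]*z,z])
    M=R.from_rotvec(np.ravel(c['rvec'])).as_matrix()
    X=(P-np.ravel(c['tvec']))@M
    X[z<=0]=np.nan
    return X
E
python3 - <<'E'
from h import *
np.set_printoptions(precision=3,suppress=True)
ims=[]
for n in ['top','scene']:
    c=cam(n,n+'0.png'); X=cloud(c); np.savez('/tmp/'+n,X=X,f=c['frame'])
    print(n,ctrl.observe()['time'])
    for t in ['can_a','crate','pens','blister_pack']:
        for r,m in zip(ctrl.recognise(t,n),ctrl.masks_of(t,n)):
            mm=m['mask'];ys,xs=np.nonzero(mm);print(t,r['conf'],np.array(r['point']),'|',m['conf'],xs.min(),xs.max(),ys.min(),ys.max(),np.nanmin(X[mm],0),np.nanmax(X[mm],0))
s=ctrl.observe();print(s['tcp_pos'],s['orientation'],s['time'])
print(R.from_quat(s['orientation']).as_matrix())
E
```

```text
top 0.05
can_a 0.83 [ 0.481 -0.201  0.17 ] | 0.87 223 250 280 302 [ 0.314 -0.047 -0.002] [0.371 0.025 0.176]
can_a 0.73 [ 0.509 -0.067  0.168] | 0.77 326 355 255 279 [ 0.32  -0.293  0.003] [ 0.368 -0.247  0.176]
can_a 0.65 [ 0.345 -0.263  0.167] | 0.77 227 252 198 229 [ 0.494 -0.086 -0.001] [ 0.555 -0.021  0.176]
can_a 0.61 [ 0.34  -0.03   0.171] | 0.67 290 312 198 230 [ 0.464 -0.252 -0.002] [ 0.552 -0.181  0.176]
crate 0.76 [ 0.587 -0.299  0.111] | 0.9 267 392 123 213 [ 0.47  -0.485 -0.004] [ 0.766 -0.158  0.146]
pens 0.78 [0.64  0.028 0.108] | 0.93 173 216 148 193 [ 0.606 -0.015 -0.005] [0.74  0.088 0.153]
blister_pack 0.66 [0.55  0.045 0.018] | 0.69 268 391 123 212 [ 0.472 -0.467 -0.002] [ 0.746 -0.158  0.146]
scene 0.5
can_a 0.86 [ 0.539 -0.064  0.125] | 0.95 310 334 186 237 [ 0.5   -0.085  0.002] [ 0.549 -0.034  0.176]
can_a 0.8 [ 0.363 -0.268  0.121] | 0.65 234 256 126 178 [ 0.24  -0.295 -0.004] [ 0.375 -0.245  0.176]
can_a 0.67 [ 0.365 -0.022  0.114] | 0.43 164 279 184 300 [ 0.432 -0.449 -0.004] [ 0.733 -0.154  0.144]
crate 0.57 [ 0.619 -0.281  0.105] | 0.69 163 278 183 300 [ 0.405 -0.49  -0.003] [ 0.733 -0.156  0.143]
pens 0.78 [0.667 0.024 0.102] | 0.73 338 382 237 293 [ 0.539 -0.013 -0.004] [0.71  0.107 0.151]
blister_pack 0.55 [0.53  0.052 0.018] | 0.78 353 369 223 244 [0.5   0.014 0.003] [0.627 0.071 0.143]
[ 0.224 -0.584  0.24 ] [ 0.983  0.182  0.    -0.   ] 0.9
[[ 0.934  0.358  0.   ]
 [ 0.358 -0.934  0.   ]
 [ 0.    -0.    -1.   ]]
```

View pics/top0.png

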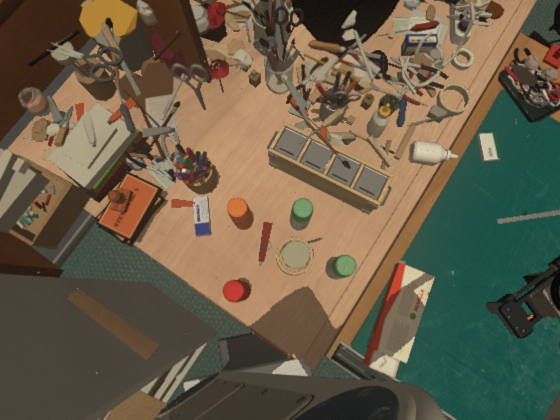

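View pics/scene0.png

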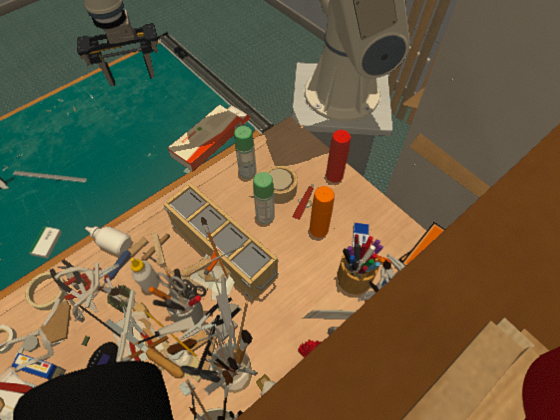

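The top picture shows the crate at (330,168). Can-shaped things: green at (302,210) and (343,266), orange at (237,208), red at (234,291). The green ones fit the green-cap description. The pens are at (195,172) and the carton at (202,215). I'll confirm with a crop and measure the poses.

```bash
python3 - <<'E'
from h import *
np.set_printoptions(precision=4,suppress=True)
for n in ['top','scene']:
    d=np.load(f'/tmp/{n}.npz');X=d['X'];f=d['f']
    for nm,g in [('near',(0.48,-.2)),('low',(.345,-.268))]:
        k=(X[...,2]>.165)&(np.hypot(X[...,0]-g[0],X[...,1]-g[1])<.05)
        P=X[k]; (cx,cy),r=cv2.minEnclosingCircle(P[:,:2].astype(np.float32)); print(n,nm,len(P),cx,cy,r,np.median(P[:,2]),f[k].mean(0))
    k=(X[...,2]>.102)&(X[...,2]<.12)&(X[...,0]>.44)&(X[...,0]<.8)&(X[...,1]<-.13)&(X[...,1]>-.5)
    k=cv2.morphologyEx(k.astype(np.uint8),cv2.MORPH_OPEN,np.ones((3,3)))
    nl,lab,st,_=cv2.connectedComponentsWithStats(k); i=1+np.argmax(st[1:,4])
    P=X[lab==i]; print(n,'crate',len(P),cv2.minAreaRect(P[:,:2].astype(np.float32)),np.median(P[:,2]))
    # tall stuff near crate
    k=(X[...,2]>.125)&(X[...,0]>.42)&(X[...,0]<.8)&(X[...,1]<-.1)&(X[...,1]>-.5)
    for p in X[k][::6]: print(p,end=' ')
    print()
a=cv2.imread('pics/top0.png')[110:290,180:410];b=cv2.imread('pics/scene0.png')[115:305,150:350]
cv2.imwrite('pics/crop.png',np.hstack([cv2.resize(a,(430,336),interpolation=3),cv2.resize(b,(354,336),interpolation=3)]))
E
```

```text
top near 322 0.49051913619041443 -0.20606520771980286 0.023738829419016838 0.1720401675480257 [ 97.8851 142.4255 112.1335]
top low 354 0.34523630142211914 -0.2723912000656128 0.023449629545211792 0.1718353192401672 [ 98.8842 143.5734 114.2458]
top crate 3850 ((0.6012489199638367, -0.3049888610839844), (0.30668169260025024, 0.09134366363286972), 51.12566375732422) 0.10934528924056156
[ 0.7988 -0.4484  0.1585] [ 0.7997 -0.3905  0.1659] [ 0.7982 -0.476   0.1421] [ 0.7995 -0.394   0.1605] [ 0.7964 -0.4674  0.1429] [ 0.7884 -0.4813  0.1515] [ 0.7988 -0.3595  0.1679] [ 0.7911 -0.445   0.1537] [ 0.7952 -0.4793  0.1365] [ 0.7832 -0.4873  0.1533] [ 0.7984 -0.3654  0.1621] [ 0.7864 -0.4071  0.1685] [ 0.7841 -0.4751  0.1511] [ 0.7821 -0.4907  0.1496] [ 0.7989 -0.3691  0.1556] [ 0.7833 -0.4062  0.1693] [ 0.7877 -0.4764  0.1402] [ 0.7796 -0.4873  0.15  ] [ 0.7987 -0.3616  0.1536] [ 0.7969 -0.3906  0.1474] [ 0.7837 -0.4434  0.1524] [ 0.7796 -0.4859  0.1457] [ 0.7985 -0.3595  0.15  ] [ 0.7918 -0.3804  0.1543] [ 0.7796 -0.4031  0.1673] [ 0.7773 -0.4826  0.1459] [ 0.7758 -0.4987  0.1433] [ 0.7926 -0.
[... 12733 characters left out ...]
 0.7867 -0.3944  0.1445] [ 0.7813 -0.3861  0.1315] [ 0.7954 -0.4872  0.1407] [ 0.7949 -0.4715  0.143 ] [ 0.7961 -0.4402  0.1535] [ 0.7914 -0.3803  0.1545] [ 0.7881 -0.3091  0.1618] [ 0.7967 -0.4783  0.1404] [ 0.799  -0.4431  0.1551] [ 0.7928 -0.3782  0.153 ] [ 0.7919 -0.3118  0.1658] [ 0.7992 -0.4771  0.1417] [ 0.7957 -0.3792  0.1549] [ 0.7858 -0.3751  0.1284] [ 0.7934 -0.3076  0.165 ] [ 0.7961 -0.3848  0.1487] [ 0.7911 -0.3189  0.15  ] [ 0.7932 -0.3045  0.1594] [ 0.7858 -0.3306  0.1265] [ 0.7955 -0.3103  0.1586] [ 0.7963 -0.381   0.1382] [ 0.7925 -0.3202  0.1417] [ 0.7986 -0.3804  0.1388] [ 0.7921 -0.3238  0.1336] [ 0.798  -0.3782  0.1312] [ 0.7913 -0.319   0.1262] [ 0.799  -0.3578  0.1265]
```

View pics/crop.png

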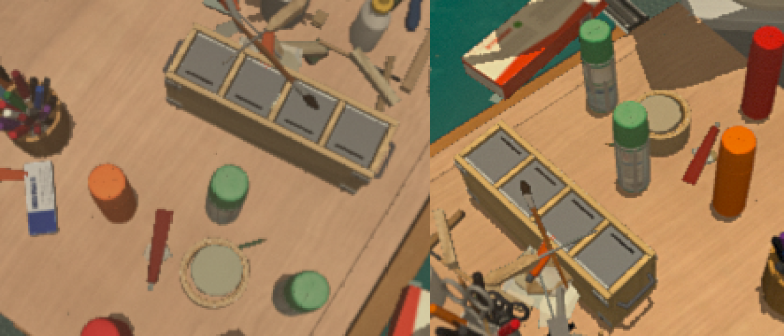

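The crop shows two green-capped cans (top camera at (302,210) and (343,266)), with orange and red as the look-alikes. A loose brush tip hangs over the divider between cells 1 and 2, at the rear. The crate is turned about 39° clockwise. Next I move above cell 3 with the fingers closed.

send_rows(deltas=[0.79,-0.16,0,0,0,0,1,0.79,-0.16,0,0,0,0,1,0.79,-0.16,0,0,0,0,1,0.79,-0.16,0,0,0,0,1,0.79,-0.16,0,0,0,0,1,0.79,-0.16,0,0,0,0,1,0.79,-0.16,0,0,0,0,1,0.79,-0.16,0,0,0,0,1,0.79,-0.16,0,0,0,0,1,0,0,0,0,0,0.94,1,0,0,0,0,0,0.94,1,0,0,0,0,0,0.94,1,0,0,0,0,0,0.94,1,0,0,0,0,0,0.94,1,0,0,0,0,0,0.94,1,0,0,0,0,0,0.94,1,0,0,0,0,0,0.94,1])

```text
time: 2.6
tcp_pos: [0.5298, -0.3892, 0.2395]
orientation: [0.941, -0.338, -0.0, -0.0]
contact_force: [-0.3, -0.0, 0.7]
opening: 0.0003
grip_force: 0.0
```

```bash
cat >> h.py <<'E'
CO=np.array([.602,-.304]); TH=np.radians(38.9)
CX=np.array([np.cos(TH),-np.sin(TH)]); CY=np.array([np.sin(TH),np.cos(TH)])
def st(*targets):
    s=ctrl.observe(); p=np.array(s['tcp_pos']); M=R.from_quat(s['orientation']).as_matrix()
    d=p[:2]-CO
    print('t',round(s['time'],2),'tcp',p.round(4),'crate xy',(d@CX).round(4),(d@CY).round(4),'yawY',np.degrees(np.arctan2(M[1,1],M[0,1])).round(2),'tilt',M[2].round(3),'F',np.round(s['contact_force'],1),'op',round(s['opening'],4),'gr',round(s['grip_force'],1),'q6',round(s['joint_pos'][5],2))
    for t in targets: print(' to',t,'units',(M.T@(np.array(t)-p)/.05).round(3))
def cell(i,z): return [*(CO+CY*(.111-.074*i)),z]
E
python3 -c "
from h import *
st(cell(3,.24))"
```

```text
t 2.6 tcp [ 0.5298 -0.3892  0.2395] crate xy -0.0027 -0.1117 yawY -129.51 tilt [-0. -0. -1.] F [-0.3 -0.   0.7] op 0.0003 gr 0.0 q6 1.62
 to [np.float64(0.5322961006009235), np.float64(-0.39038498948638833), 0.24] units [ 0.053 -0.014 -0.009]
```

send_rows(deltas=[0.05,0,0.8,0,0,-0.07,1,0,0,0.8,0,0,0,1,0,0,0.4,0,0,0,1,0,0,0.1,0,0,0,1,0,0,0.1,0,0,0,1,0,0,0.1,0,0,0,1,0,0,0.06,0,0,0,1,0,0,0.06,0,0,0,1,0,0,0,0,0,0,1])

```text
time: 3.5
tcp_pos: [0.5318, -0.3909, 0.1188]
orientation: [0.944, -0.331, 0.0, 0.0]
contact_force: [0.1, -0.4, 0.1]
opening: 0.0005
grip_force: 0.2
```

send_rows(deltas=[0,0,0.06,0,0,0,1,0,0,0.06,0,0,0,1,0,0,0.06,0,0,0,1,0,0,0,0,0,0,1])

```text
time: 3.9
tcp_pos: [0.5314, -0.3906, 0.109]
orientation: [0.944, -0.331, -0.0, -0.0]
contact_force: [-0.2, 0.8, -0.5]
opening: 0.0002
grip_force: 0.2
```

send_rows(deltas=[0,0,0.06,0,0,0,1,0,0,0.06,0,0,0,1,0,0,0.1,0,0,0,1,0,0,0.1,0,0,0,1,0,0,0,0,0,0,1])

```text
time: 4.4
tcp_pos: [0.5312, -0.3904, 0.0925]
orientation: [0.944, -0.331, -0.001, -0.0]
contact_force: [-0.5, 0.3, -0.1]
opening: 0.0005
grip_force: 0.2
```

Cell 3 is empty: the tips went 44 mm below the rim with no force. Next is cell 2.

send_rows(deltas=[0,0,-0.75,0,0,0,1,0,0,-0.75,0,0,0,1,0,-0.74,0,0,0,0,1,0.02,-0.74,0,0,0,0,1,0,0,0.6,0,0,0,1,0,0,0.1,0,0,0,1,0,0,0.06,0,0,0,1,0,0,0.06,0,0,0,1,0,0,0.06,0,0,0,1,0,0,0.06,0,0,0,1,0,0,0,0,0,0,1])

```text
time: 5.5
tcp_pos: [0.579, -0.3346, 0.1248]
orientation: [0.944, -0.331, 0.001, 0.0]
contact_force: [-6.3, 3.7, 19.4]
opening: 0.0002
grip_force: 10.7
```

Cell 2 stops firmly with 19 N, so it holds a jar. Next is cell 1.

send_rows(deltas=[0,0,-0.5,0,0,0,1,0,0,-0.5,0,0,0,1,0,-0.74,0,0,0,0,1,-0.02,-0.74,0,0,0,0,1,0,0,0.6,0,0,0,1,0,0,0.1,0,0,0,1,0,0,0.06,0,0,0,1,0,0,0.06,0,0,0,1,0,0,0.06,0,0,0,1,0,0,0.06,0,0,0,1,0,0,0,0,0,0,1])

```text
time: 6.6
tcp_pos: [0.6245, -0.276, 0.1253]
orientation: [0.944, -0.331, 0.001, 0.0]
contact_force: [-0.1, -1.2, 2.2]
opening: 0.0004
grip_force: 1.1
```

send_rows(deltas=[0,0,0.06,0,0,0,1,0,0,0.06,0,0,0,1,0,0,0.06,0,0,0,1,0,0,0.06,0,0,0,1,0,0,0,0,0,0,1])

```text
time: 7.1
tcp_pos: [0.6251, -0.2764, 0.1233]
orientation: [0.944, -0.331, 0.002, 0.001]
contact_force: [-28.6, 10.2, 79.8]
opening: 0.0004
grip_force: 42.2
```

Cell 1 is firm as well, so it holds a jar. I'll back off and check cell 0.

send_rows(deltas=[0,0,-0.6,0,0,0,1,0,0,-0.6,0,0,0,1,0,-0.74,0,0,0,0,1,0,-0.74,0,0,0,0,1,0,0,0.6,0,0,0,1,0,0,0.1,0,0,0,1,0,0,0.06,0,0,0,1,0,0,0.06,0,0,0,1,0,0,0.06,0,0,0,1,0,0,0.06,0,0,0,1,0,0,0,0,0,0,1])

```text
time: 8.2
tcp_pos: [0.6703, -0.2178, 0.1257]
orientation: [0.944, -0.331, 0.0, 0.0]
contact_force: [0.1, -0.3, 0.1]
opening: 0.0004
grip_force: 0.2
```

send_rows(deltas=[0,0,0.06,0,0,0,1,0,0,0.06,0,0,0,1,0,0,0,0,0,0,1])

```text
time: 8.5
tcp_pos: [0.6701, -0.2173, 0.1191]
orientation: [0.944, -0.331, -0.0, -0.0]
contact_force: [-0.3, 0.4, -0.2]
opening: 0.0006
grip_force: 0.2
```

send_rows(deltas=[0,0,0.1,0,0,0,1,0,0,0.1,0,0,0,1,0,0,0.1,0,0,0,1,0,0,0.1,0,0,0,1,0,0,0,0,0,0,1])

```text
time: 9.0
tcp_pos: [0.6697, -0.2172, 0.0984]
orientation: [0.944, -0.331, -0.001, -0.0]
contact_force: [-0.9, 1.0, -0.3]
opening: 0.0003
grip_force: 0.2
```

send_rows(deltas=[0,0,-1,0,0,0,1,0,0,-1,0,0,0,1,0,0,-1,0,0,0,0,0,0,-1,0,0,0,0,0,0,0,0,0,0,0])

```text
time: 9.5
tcp_pos: [0.6735, -0.2185, 0.3085]
orientation: [0.944, -0.331, 0.006, -0.0]
contact_force: [0.1, 0.4, 0.8]
opening: 0.0221
grip_force: 0.0
```

```bash
python3 - <<'E'
from h import *
st([.491,-.206,.3],[.3465,-.272,.3])
c=cam('wrist','w1.png'); X=cloud(c)
st()
k=(X[...,2]>.095)&(X[...,2]<.12)&(X[...,0]>.44)&(X[...,1]<-.13)&(X[...,1]>-.5)
P=X[k]; d=P[:,:2]-CO; a=d@CX;b=d@CY
m=(abs(a)<.07)&(abs(b)<.18); print('extent x',np.percentile(a[m],[.5,2,98,99.5]),'y',np.percentile(b[m],[.5,2,98,99.5]),m.sum())
E
```

```text
t 9.5 tcp [ 0.6735 -0.2185  0.3085] crate xy 0.002 0.1115 yawY -128.64 tilt [ 0.012 -0.004 -1.   ] F [0.1 0.4 0.8] op 0.0221 gr 0.0 q6 1.93
 to [0.491, -0.206, 0.3] units [-3.009  2.085  0.124]
 to [0.3465, -0.272, 0.3] units [-4.442  4.921  0.095]
t 9.55 tcp [ 0.6722 -0.218   0.3044] crate xy 0.0006 0.111 yawY -128.64 tilt [ 0.007 -0.003 -1.   ] F [ 0.9  0.1 -0.9] op 0.0264 gr 0.0 q6 1.93
extent x [-0.04111466 -0.03936515  0.0469637   0.06250564] y [-0.15038557 -0.1459281   0.14715068  0.15131482] 17882
```

View pics/w1.png

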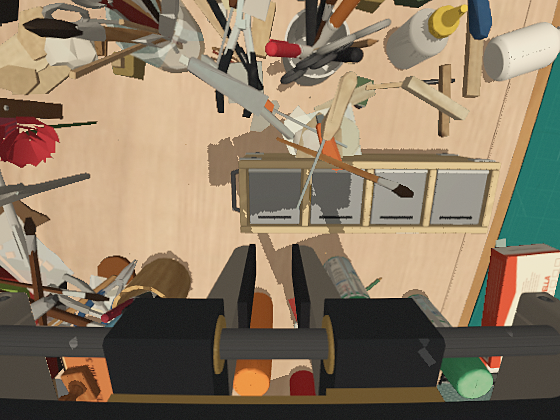

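The wrist picture shows the crate at rows 158–232 with cell 0 at (275,195). The brush tip at (402,190) is over cell 2, and a thin pick over the cell 0/1 divider runs from (340,130) to (300,215). Cell 0 yielded freely to 38 mm below the rim. Cells 0 and 3 are the empty ones. I'll check the pick's height and the moves to the near can.

```bash
python3 - <<'E'
from h import *
np.set_printoptions(precision=3,suppress=True)
st([.491,-.206,.146],[.3465,-.272,.146])
for n in ['top','scene']:
    X=np.load(f'/tmp/{n}.npz')['X'].reshape(-1,3); d=X[:,:2]-CO;a=d@CX;b=d@CY
    for i in (0,3):
        y=.111-.074*i
        m=(abs(a)<.06)&(abs(b-y)<.045)&(X[:,2]>.117); print(n,i,np.c_[a,b-y,X[:,2]][m][::3][:12])
    m=(abs(b)<.14)&(abs(a)<.056)&(X[:,2]>.104)&(X[:,2]<.117)
    mn=[];mx=[]
    for lo in np.arange(-.14,.14,.01):
        k=m&(b>lo)&(b<lo+.01); mn.append(a[k].min()); mx.append(a[k].max())
    print(np.array(mn),np.array(mx),np.median(mn),np.median(mx))
E
```

```text
t 9.55 tcp [ 0.672 -0.218  0.304] crate xy 0.0006 0.111 yawY -128.64 tilt [ 0.007 -0.003 -1.   ] F [ 0.9  0.1 -0.9] op 0.0264 gr 0.0 q6 1.93
 to [0.491, -0.206, 0.146] units [-3.004  2.084  3.14 ]
 to [0.3465, -0.272, 0.146] units [-4.437  4.919  3.121]
top 0 [[ 0.059 -0.019  0.125]
 [ 0.058 -0.025  0.123]
 [ 0.057 -0.028  0.121]
 [ 0.056 -0.029  0.119]
 [ 0.058 -0.036  0.122]
 [ 0.055 -0.038  0.123]
 [ 0.052 -0.039  0.125]
 [ 0.043 -0.042  0.139]
 [ 0.041 -0.043  0.139]
 [ 0.036 -0.043  0.144]
 [ 0.035 -0.041  0.137]
 [ 0.031 -0.04   0.139]]
top 3 []Traceback (most recent call last):
  File "<stdin>", line 12, in <module>
    return umr_minimum(a, axis, None, out, keepdims, initial, where)
ValueError: zero-size array to reduction operation minimum which has no identity
```

send_rows(deltas=[-0.75,0.52,0,0,0,0,0,-0.75,0.52,0,0,0,0,0,-0.75,0.52,0,0,0,0,0,-0.75,0.52,0,0,0,0,0,0,0,0,0,0,-0.935,0,0,0,0,0,0,-0.935,0,0,0,0,0,0,-0.935,0,0,0,0,0,0,-0.935,0,0,0,0,0,0,-0.935,0,0,0,0,0,0,-0.935,0,0,0,0,0,0,-0.935,0,0,0,0,0,0,-0.935,0,0,0,0,0,0,-0.935,0,0,0,0,0,0,-0.935,0,0,0,0,0,0,-0.935,0,0,0,0,0,0,-0.935,0])

```text
time: 11.15
tcp_pos: [0.4875, -0.2047, 0.298]
orientation: [0.901, 0.434, -0.001, -0.001]
contact_force: [-0.3, -1.1, 0.4]
opening: 0.0922
grip_force: 0.0
```

```bash
python3 -c "
from h import *
st([.491,-.206,.146])"
```

```text
t 11.15 tcp [ 0.4875 -0.2047  0.298 ] crate xy -0.1515 0.0054 yawY -38.57 tilt [-0.001 -0.002 -1.   ] F [-0.3 -1.1  0.4] op 0.0922 gr 0.0 q6 0.27
 to [0.491, -0.206, 0.146] units [0.025 0.078 3.04 ]
```

Descend over the near can, grip it at 25 N and lift slightly.

send_rows(deltas=[0.02,0.08,0.4,0,0,0.04,0,0,0,0.5,0,0,0,0,0,0,0.6,0,0,0,0,0,0,0.6,0,0,0,0,0,0,0.5,0,0,0,0,0,0,0.44,0,0,0,0,0,0,0,0,0,0,0,0,0,0,0,0,0,1,0,0,0,0,0,0,1,0,0,0,0,0,0,1,0,0,0,0,0,0,1,0,0,0,0,0,0,1,0,0,0,0,0,0,1], newtons=25)

```text
time: 12.45
tcp_pos: [0.4922, -0.2068, 0.148]
orientation: [0.903, 0.429, 0.0, 0.0]
contact_force: [-0.7, 0.1, 3.4]
opening: 0.0471
grip_force: 25.0
```

```bash
python3 -c "
from h import *
st([*(CO+CY*.114-CX*.002),.36])"
```

```text
t 12.45 tcp [ 0.4922 -0.2068  0.148 ] crate xy -0.1465 0.0067 yawY -39.2 tilt [ 0.     0.001 -1.   ] F [-0.7  0.1  3.4] op 0.0471 gr 25.0 q6 0.28
 to [np.float64(0.6720313022749724), np.float64(-0.21402435495273492), 0.36] units [ 2.162  2.882 -4.238]
```

send_rows(deltas=[0,0,-0.4,0,0,0,1,0,0,-0.9,0,0,0,1,0,0,-0.9,0,0,0,1,0,0,-0.9,0,0,0,1,0,0,-0.9,0,0,0,1,0.26,0.35,0,0,0,0,1,0.38,0.51,0,0,0,0,1,0.38,0.51,0,0,0,0,1,0.38,0.51,0,0,0,0,1,0.38,0.51,0,0,0,0,1,0.38,0.51,0,0,0,0,1,0,0,0,0,0,0,1,0,0,0,0,0,0,1])

```text
time: 13.75
tcp_pos: [0.6723, -0.2145, 0.3464]
orientation: [0.903, 0.429, -0.001, -0.001]
contact_force: [-0.2, 0.0, -1.2]
opening: 0.0474
grip_force: 25.0
```

```bash
python3 - <<'E'
from h import *
np.set_printoptions(precision=4,suppress=True)
st([*(CO+CY*.114-CX*.002),.26])
for n in ['top','scene']:
    c=cam(n,n+'1.png');X=cloud(c)
    p=np.array(ctrl.observe()['tcp_pos'])
    k=(np.hypot(X[...,0]-p[0],X[...,1]-p[1])<.05)&(X[...,2]>.19)&(X[...,2]<.3)
    d=X[k][:,:2]-CO; 
    if k.sum(): print(n,k.sum(),'a',np.percentile(d@CX,[1,99]),'b',np.percentile(d@CY,[1,99]),X[k][:,2].min())
a=cv2.imread('pics/top1.png')[100:230,240:420];b=cv2.imread('pics/scene1.png')[130:310,140:320]
cv2.imwrite('pics/crop1.png',np.hstack([cv2.resize(a,(415,300),interpolation=3),cv2.resize(b,(300,300),interpolation=3)]))
E
```

```text
t 13.75 tcp [ 0.6723 -0.2145  0.3464] crate xy -0.0015 0.1138 yawY -39.18 tilt [-0.001 -0.002 -1.   ] F [-0.2  0.  -1.2] op 0.0474 gr 25.0 q6 0.37
 to [np.float64(0.6720313022749724), np.float64(-0.21402435495273492), 0.26] units [ 0.005 -0.007  1.729]
scene 598 a [-0.0202  0.0221] b [0.1042 0.1392] 0.1983932840279025
```

View pics/crop1.png

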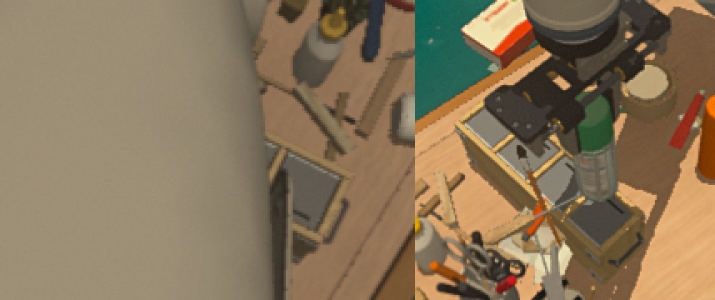

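The scene crop shows the can held upright at (600,160) above cell 0. Next I lower it slowly.

send_rows(deltas=[0,0,0.5,0,0,0,1,0,0,0.4,0,0,0,1,0,0,0.2,0,0,0,1,0,0,0.2,0,0,0,1,0,0,0.2,0,0,0,1,0,0,0.2,0,0,0,1,0,0,0.1,0,0,0,1,0,0,0,0,0,0,1])

```text
time: 14.65
tcp_pos: [0.6723, -0.2146, 0.2568]
orientation: [0.903, 0.429, -0.0, -0.0]
contact_force: [0.1, 0.3, -1.3]
opening: 0.0472
grip_force: 25.0
```

send_rows(deltas=[0,0,0.16,0,0,0,1,0,0,0.2,0,0,0,1,0,0,0.2,0,0,0,1,0,0,0.2,0,0,0,1,0,0,0,0,0,0,1])

```text
time: 15.15
tcp_pos: [0.6715, -0.2143, 0.2171]
orientation: [0.903, 0.429, -0.001, -0.001]
contact_force: [-0.6, 1.1, -2.0]
opening: 0.0472
grip_force: 25.0
```

send_rows(deltas=[0,0,0.2,0,0,0,1,0,0,0.2,0,0,0,1,0,0,0.2,0,0,0,1,0,0,0.2,0,0,0,1,0,0,0.15,0,0,0,1,0,0,0.1,0,0,0,1,0,0,0.08,0,0,0,1,0,0,0,0,0,0,1])

```text
time: 15.95
tcp_pos: [0.6724, -0.2146, 0.1625]
orientation: [0.903, 0.429, -0.0, -0.0]
contact_force: [-0.3, 0.9, -1.4]
opening: 0.0473
grip_force: 25.0
```

send_rows(deltas=[0,0,0.05,0,0,0,1,0,0,0.04,0,0,0,1,0,0,0.04,0,0,0,1,0,0,0,0,0,0,1])

```text
time: 16.35
tcp_pos: [0.6725, -0.2146, 0.1564]
orientation: [0.903, 0.429, -0.0, -0.0]
contact_force: [-0.7, 0.3, -1.9]
opening: 0.0473
grip_force: 25.0
```

send_rows(deltas=[0,0,0.03,0,0,0,1,0,0,0.03,0,0,0,1,0,0,0,0,0,0,1])

```text
time: 16.65
tcp_pos: [0.6732, -0.2147, 0.156]
orientation: [0.903, 0.429, 0.001, 0.0]
contact_force: [-4.7, 3.4, 14.5]
opening: 0.0472
grip_force: 25.0
```

It stands on the floor (14 N upward at exactly the expected height). Release and rise.

send_rows(deltas=[0,0,-0.03,0,0,0,0.2,0,0,0,0,0,0,0.2,0,0,0,0,0,0,0.2,0,0,0,0,0,0,0.2,0,0,-0.3,0,0,0,0.2,0,0,-0.5,0,0,0,0.2,0,0,-0.7,0,0,0,0,0,0,-0.7,0,0,0,0,0,0,-0.7,0,0,0,0,0,0,0,0,0,0,0])

```text
time: 17.65
tcp_pos: [0.675, -0.2155, 0.3074]
orientation: [0.903, 0.429, 0.004, 0.003]
contact_force: [0.6, 0.1, 0.1]
opening: 0.0921
grip_force: 0.0
```

```bash
python3 -c "
from h import *
st([.347,-.2722,.146])
c=cam('scene','scene2.png'); X=cloud(c)
a=cell(0,0)
k=(np.hypot(X[...,0]-a[0],X[...,1]-a[1])<.045)&(X[...,2]>.15)&(X[...,2]<.2);d=X[k][:,:2]-CO;print(k.sum(),np.median(X[k][:,2]),X[k][:,2].max(),(d@CX).min(),(d@CX).max(),(d@CY).min(),(d@CY).max())"
```

```text
t 17.65 tcp [ 0.675  -0.2155  0.3074] crate xy 0.0012 0.1147 yawY -39.21 tilt [ 0.004  0.009 -1.   ] F [0.6 0.1 0.1] op 0.0921 gr 0.0 q6 0.37
 to [0.347, -0.2722, 0.146] units [-5.037 -4.395  3.17 ]
468 0.17797726299989391 0.18290436658351208 -0.025683883273947557 0.02223796363073142 0.09076928670783235 0.13874158454573812
```

Can 1 is standing: its top is at 0.178 m (0.179 expected) and it is centred. Now the second can.

send_rows(deltas=[-0.4,-0.35,0,0,0,0,0,-0.66,-0.58,0,0,0,0,0,-0.66,-0.58,0,0,0,0,0,-0.66,-0.58,0,0,0,0,0,-0.66,-0.58,0,0,0,0,0,-0.66,-0.58,0,0,0,0,0,-0.66,-0.58,0,0,0,0,0,-0.66,-0.56,0,0,0,0,0,0,0,0,0,0,0,0,0,0,0,0,0,0,0])

```text
time: 18.7
tcp_pos: [0.3433, -0.2705, 0.3]
orientation: [0.904, 0.428, 0.0, -0.0]
contact_force: [0.1, -0.7, 0.2]
opening: 0.0918
grip_force: 0.0
```

```bash
python3 -c "
from h import *
st([.347,-.2722,.147])"
```

```text
t 18.7 tcp [ 0.3433 -0.2705  0.3   ] crate xy -0.2224 -0.1364 yawY -39.31 tilt [ 0.  0. -1.] F [ 0.1 -0.7  0.2] op 0.0918 gr 0.0 q6 0.01
 to [0.347, -0.2722, 0.147] units [0.02  0.079 3.06 ]
```

send_rows(deltas=[0.02,0.08,0.4,0,0,-0.05,0,0,0,0.5,0,0,0,0,0,0,0.6,0,0,0,0,0,0,0.6,0,0,0,0,0,0,0.5,0,0,0,0,0,0,0.46,0,0,0,0,0,0,0,0,0,0,0,0,0,0,0,0,0,1,0,0,0,0,0,0,1,0,0,0,0,0,0,1,0,0,0,0,0,0,1,0,0,0,0,0,0,1,0,0,0,0,0,0,1], newtons=25)

```text
time: 20.0
tcp_pos: [0.3478, -0.2724, 0.1475]
orientation: [0.902, 0.432, 0.0, 0.0]
contact_force: [0.5, 0.6, 0.3]
opening: 0.0475
grip_force: 25.0
```

```bash
python3 -c "
from h import *
st([*(CO-CY*.111-CX*.002),.35])"
```

```text
t 20.0 tcp [ 0.3478 -0.2724  0.1475] crate xy -0.2176 -0.135 yawY -38.81 tilt [ 0.     0.001 -1.   ] F [0.5 0.6 0.3] op 0.0475 gr 25.0 q6 0.01
 to [np.float64(0.5307396143038714), np.float64(-0.38912906337108966), 0.35] units [ 0.474  4.317 -4.046]
```

send_rows(deltas=[0,0,-0.4,0,0,0,1,0,0,-0.9,0,0,0,1,0,0,-0.9,0,0,0,1,0,0,-0.9,0,0,0,1,0,0,-0.9,0,0,0,1,0.05,0.4,0,0,0,0,1,0.07,0.66,0,0,0,0,1,0.07,0.66,0,0,0,0,1,0.07,0.66,0,0,0,0,1,0.07,0.66,0,0,0,0,1,0.07,0.66,0,0,0,0,1,0.07,0.61,0,0,0,0,1,0,0,0,0,0,0,1,0,0,0,0,0,0,1])

```text
time: 21.4
tcp_pos: [0.5299, -0.3886, 0.3458]
orientation: [0.902, 0.432, -0.001, -0.001]
contact_force: [-1.3, 0.6, -3.6]
opening: 0.0473
grip_force: 25.0
```

```bash
python3 -c "
from h import *
st([*(CO-CY*.111-CX*.002),.1555])"
```

```text
t 21.4 tcp [ 0.5299 -0.3886  0.3458] crate xy -0.003 -0.1112 yawY -38.8 tilt [-0.    -0.003 -1.   ] F [-1.3  0.6 -3.6] op 0.0473 gr 25.0 q6 0.04
 to [np.float64(0.5307396143038714), np.float64(-0.38912906337108966), 0.1555] units [0.004 0.03  3.806]
```

send_rows(deltas=[0,0.02,0.5,0,0,0,1,0,0,0.5,0,0,0,1,0,0,0.4,0,0,0,1,0,0,0.2,0,0,0,1,0,0,0.2,0,0,0,1,0,0,0.2,0,0,0,1,0,0,0.2,0,0,0,1,0,0,0,0,0,0,1])

```text
time: 22.2
tcp_pos: [0.5304, -0.3891, 0.2358]
orientation: [0.902, 0.432, -0.0, -0.001]
contact_force: [-1.5, 0.8, -2.5]
opening: 0.0475
grip_force: 25.0
```

send_rows(deltas=[0,0,0.2,0,0,0,1,0,0,0.2,0,0,0,1,0,0,0.2,0,0,0,1,0,0,0.2,0,0,0,1,0,0,0.2,0,0,0,1,0,0,0.2,0,0,0,1,0,0,0.2,0,0,0,1,0,0,0.1,0,0,0,1,0,0,0,0,0,0,1])

```text
time: 23.1
tcp_pos: [0.5306, -0.3893, 0.161]
orientation: [0.902, 0.432, -0.0, -0.001]
contact_force: [0.1, -0.1, -3.0]
opening: 0.0476
grip_force: 25.0
```

send_rows(deltas=[0,0,0.04,0,0,0,1,0,0,0.04,0,0,0,1,0,0,0.04,0,0,0,1,0,0,0.02,0,0,0,1,0,0,0,0,0,0,1])

```text
time: 23.6
tcp_pos: [0.5312, -0.3897, 0.1556]
orientation: [0.902, 0.432, 0.0, 0.0]
contact_force: [-1.4, 1.3, 1.6]
opening: 0.0481
grip_force: 25.0
```

send_rows(deltas=[0,0,0.03,0,0,0,1,0,0,0,0,0,0,1])

```text
time: 23.8
tcp_pos: [0.5314, -0.3898, 0.1555]
orientation: [0.902, 0.432, 0.0, 0.001]
contact_force: [-3.5, 2.1, 12.6]
opening: 0.0476
grip_force: 25.0
```

On the floor. Release, rise and check.

send_rows(deltas=[0,0,-0.03,0,0,0,0.2,0,0,0,0,0,0,0.2,0,0,0,0,0,0,0.2,0,0,0,0,0,0,0.2,0,0,-0.3,0,0,0,0.2,0,0,-0.5,0,0,0,0.2,0,0,-0.7,0,0,0,0,0,0,-0.7,0,0,0,0,0,0,-0.7,0,0,0,0,0,-0.7,0,0,0,0,0,0,-0.7,0,0,0,0,0,0,-0.7,0,0,0,0,0,0,0,0,0,0,0,0,0,0,0,0,0,0,0])

```text
time: 25.2
tcp_pos: [0.4495, -0.324, 0.3015]
orientation: [0.902, 0.432, 0.001, 0.001]
contact_force: [0.7, -0.9, -0.0]
opening: 0.0917
grip_force: 0.0
```

```bash
python3 - <<'E'
from h import *
st()
c=cam('scene','scene3.png'); X=cloud(c)
for i in (0,3):
    a=cell(i,0)
    k=(np.hypot(X[...,0]-a[0],X[...,1]-a[1])<.045)&(X[...,2]>.165)&(X[...,2]<.2);d=X[k][:,:2]-CO;print(i,k.sum(),np.median(X[k][:,2]),(d@CX).min(),(d@CX).max(),(d@CY).min(),(d@CY).max())
for t in ['pens','blister_pack']: print(t,[ (round(r['conf'],2),np.round(r['point'],3)) for r in ctrl.recognise(t,'scene')])
E
```

```text
t 25.2 tcp [ 0.4495 -0.324   0.3015] crate xy -0.1061 -0.1113 yawY -38.8 tilt [ 0.     0.002 -1.   ] F [ 0.7 -0.9 -0. ] op 0.0917 gr 0.0 q6 0.05
0 389 0.1782927749679706 -0.02562394373758925 0.020824862077324948 0.09130044096580729 0.1379287128903967
3 317 0.17849881556135164 -0.026001063262536223 0.021114942890692375 -0.13212250706212747 -0.08760093271350058
pens [(0.63, array([0.668, 0.026, 0.101]))]
blister_pack [(0.61, array([0.531, 0.05 , 0.015])), (0.48, array([ 0.619, -0.288,  0.11 ]))]
```

View pics/scene3.png

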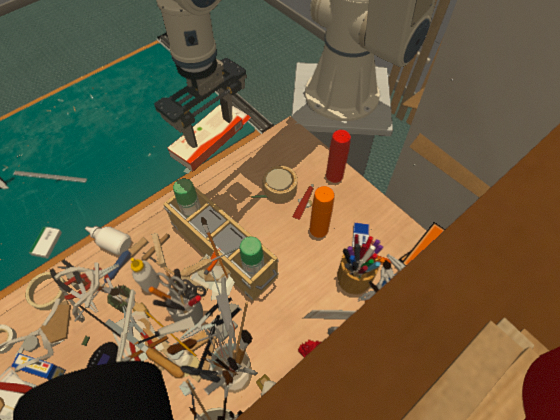

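The picture shows both green cans upright in the crate's end cells, at (185,193) and (251,250). The pen cup (357,270) and the carton (361,230) have not moved, and the gripper is clear.

```bash
python3 -c "
from workcell import ctrl
print(ctrl.close_job())"
```

```text
the job is handed in; nothing more can be done
None
```

I put one green-capped spray can upright on the floor of each empty cell (0 and 3), left the pen cup and carton where they were, and handed the job in at about 25 s; probing cell 1 pressed on its jar with about 86 N at the wrist, under the 120 N limit but harder than needed.

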